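# Reset the lockable air regulator

### The arm

A 6-joint arm with a two-finger parallel gripper is mounted at the origin on a cart in front of the work surface, level with it; the furniture and walls round the work are solid. World frame = base frame: x ahead of the robot, y to its left, z up, the work surface at z = 0. Lengths are in m, angles in rad, forces in N, time in s.
With the tool pointing down it reaches from about 0.275 to 0.875 m from the base axis. Payload 12.5 kg.
Tool frame: the origin (TCP) lies on the centre line of the jaws, within the pads' length; the fingertips stand 19 mm ahead of it and the grasp point (between the pads) is the TCP; z points along the fingers, y is the direction in which the jaws open and shut (so a half turn about z gives the same grasp; the last joint's range is limited). The gripper opens to 85 mm and grips with 20 to 120 N. Pads are 22 mm wide; open, the fingers measure 114 mm over their backs; the gripper's body (76 mm by 85 mm) begins 54 mm behind the grasp point. The pads swing forward as they close: fully open they stand 13 mm farther back than shut.
Start: joints at [-1.192, 0.351, 1.652, -0, 1.139, -0.085], TCP at [0.246, -0.492, 0.25] pointing down, gripper open.
Joint ranges: [-2.75, 2.75], [-0.79, 2.1], [0.01, 2.65], [-1.57, 4.71], [0.07, 3.14], [-2.87, 2.87]. Speed limits (rad/s): [2.22, 2.22, 2.79, 3.14, 3.14, 3.14].

### API

Orientations are given as a unit quaternion [x, y, z, w].
In Python, from rig import monitor, cams, arm gives the robot as it stands. The module is installed in compiled form; this text tells all that it offers.
- The arm moves only by the tool send_rows, never from a script. Its argument "motion" is a list of rows, each a list of 6 numbers: the shift along the tool's x, y, z in m, then the turn, a rotation vector about the tool's x, y, z in rad. A call has 1 to 10 rows; each row is the pose to reach, as a shift and turn from the pose commanded when the call began, along the tool's axes at that moment; what a row does not reach only later rows make up. A row lasts 1/8 s, in which the tool goes at most 62.5 mm and 10.7 degrees, less where a joint would pass 70% of its speed; a pose out of reach is approached as far as the arm can. A call with a gripper value outside its range is refused whole. "claw" is the gripper's target within -1 to 1 (fully open at 1, half-way at 0, shut at -1), set as the call begins (left out, the last holds). The fingers move at their own pace and stop on an object; "force" is the grip in N (left out, the last holds). Time passes only in rows, so rows that repeat a pose let the fingers close. It gives the time, the measured TCP pose, the force and the opening at its end, in the units of the state.
- monitor.get_state(): the state, without advancing time (a new reading comes with each control period).
- cams.camera(name): name is "side" or "top" or "wrist"; returns the picture (384x512x3 uint8, red, green, blue); there is no depth.
- cams.camera_info(name): a dict with "fx", "fy", "cx", "cy" (pixels), "rvec" (rotation vector, rad) and "tvec" (3), from world to camera coordinates, as OpenCV has them; the wrist camera has in their place "mount" (4x4, takes a point from camera to tool coordinates, whose origin is the TCP and whose axes are the flange's). Camera axes: x right, y down, z forward; pixel columns grow to the right and rows downward; lengths in m; the calibration is good to about 2 mm. The wrist camera is an equidistant fisheye: a pixel r from the principal point sees the ray r / f radians off the axis. A picture is of the moment at which its call begins: read the wrist's pose just before it. camera_info takes no time and is no camera call.
- arm.sign_off(): hands the job in, once; it reports no verdict.
The state is a dict: "t": time; "joints": joint angles; "dq": joint speeds; "tau": joint torques, N m; "tool_pos": TCP position; "eef_rot": TCP orientation; "contact_force": force on the tool from outside, world axes, zero at the start; "wrist_torque": the same for the moment, N m; "gripper_width": finger opening in m.
Only numpy, scipy, OpenCV 4.12 (cv2) and the standard library are available. Lean on these libraries where they do the work, as an engineer would, in place of code of your own. Each camera call takes 0.05 s, during which the arm holds its last target. There are 200 camera calls.

### The job

Set the air regulator on the bench to its working pressure: pull its black knob straight up to unlock it, turn it clockwise from the red dot to the green clip, and push it back down fully home so that it locks there, then let go. The clip was put on by eye, so feel for the locking notch close to it with light pressure; never force the knob down where it does not drop in or twist it while it is locked, and leave the other things on the bench alone.

Things in the scene. Friction and masses are not known exactly. Their poses are not given: they have to be found in the camera images.
- regulator: Grey air regulator fixed to the bench: foot plate 104x84x8 mm, body, brass ports to both sides (own +y and -y, out to 58 mm), small round pressure gauge on its front (own -x, out to 50 mm, its top 59 mm high), round dial plate 86 mm across whose top is 86 mm above the bench, knob on top. Origin: on the knob's vertical axis at bench height; z up. The red dot lies on the dial plate 37 mm from the axis, at 210 degrees counter-clockwise (from above) from own +x.
- knob_top (a point): Centre of the knob's flat top, on its vertical axis; 134 mm above the bench when the knob is home. The knob is a black fluted upright cylinder, 50 mm across and 40 mm high below this point (vertical sides from 4 to 34 mm below it); its underside stands 8 mm above the dial plate when home.
- pointer (a point): Point 35 mm out from the knob's axis at the height of its top, in the direction of the white pointer line of the knob (the line itself ends 25 mm out). It turns and lifts with the knob. It starts over the red dot.
- green_mark (a point): Top of the small green clip on the rim of the dial plate, 35 mm from the knob's axis, 90 mm above the bench (fixed). It lies 1.07 to 1.21 rad clockwise from the red dot. The true locking notch is hidden under the knob and lies up to 0.24 rad to either side of the clip.
- stem (a joint): Lift of the knob: 0 fully home, 0.012 m fully up; it stays where it is left (friction 4 N). In the start notch or the locking notch it goes down to 0; to come free of a notch it must be lifted more than 0.005. Elsewhere a sprung pin under the knob meets the solid collar at 0.005: pressing further takes 4 N friction plus 4 N rising by 2 N a mm, and it stops hard at 0.003. Over a notch (within about 0.03 rad of its middle) the pin drops in and only the 4 N friction is left.
- knob (a joint): Turn of the knob in rad, 0 at the start (red dot), growing clockwise seen from above; range -0.15 to 1.6; friction 0.08 N m. With the pin in a notch the knob is blocked.
- lock_pin: Square-nosed steel locking pin under the knob, 4 mm wide in a 5.2 mm wide notch, 20 mm from the axis below the pointer line, not to be seen when the knob is home. Origin: on the knob's axis, at bench height when the knob is home; it lifts and turns with the knob.
- pliers_b: Loose yellow pliers, 167x50x12 mm, lying on the bench to the left; origin under its middle. Leave alone.
- tape_measure: Loose yellow tape measure, 74x82x35 mm, on the left near the vice; origin under its middle. Leave alone.
- cap: Loose blue cap, 36x36x27 mm, behind the regulator; origin under its middle. Leave alone.
- tin: Loose upright tin can, 76 mm across, 58 mm high, on the right; origin under its middle. Leave alone.

How it is judged:
On the way, in this order (a step that is already met when the one before it is completed fails the run):
1. the knob is pulled up out of the start notch before it is turned (value of joint stem above 0.0055 m and value of joint knob below 0.2 rad), for 0.05 s.
2. the unlocked knob is turned until its pointer is near the green clip (value of joint stem above 0.0015 m and horizontal distance between pointer and green_mark below 0.01 m), for 0.05 s.
At the end, for the whole second after the job is handed in: The knob is down within 1.3 mm of fully home, with its pointer within 10 mm (about 16 degrees) of the green clip, so that its pin is locked in the notch there; it is at rest and let go (value of joint stem below 0.0013 m and horizontal distance between pointer and green_mark below 0.01 m and velocity of joint knob below 0.05 rad/s and contact force between the fingers and anything else below 0.1 N); the robot touches nothing.
It fails at once if the locking pin is loaded with more than 25 N (knob forced down beside the notch, or twisted while locked) (contact force between lock_pin and anything else above 25 N).
It fails at once if a loose bystander is moved more than 3 cm (distance of any of pliers_b, tape_measure, tin, cap from where it was at the start of the episode above 0.03 m).
It also fails if it takes over 48 s, if anything falls off the work surface, if the arm or the gripper's body presses on something with over 40 N, if the wrist force passes 120 N, or if a joint passes its speed limit or range.

## Working session

There is one attempt and no reset: what is moved stays moved. The work goes in short steps, Python scripts to look and compute and a tool call to move; the robot and the scene stay as the last step left them, time stands still between calls to the robot, and variables do not carry over. Pictures are saved under pics/ and viewed, about 8 in all and at most 12, crops included, and the job is handed in when it is done.

Besides the shell and the picture viewer there is one more tool, called after "Request:" as name(argument=value, ...) on one line, values as JSON. send_rows: Moves the arm, as the interface text tells. Its arguments: {"type":"object","properties":{"motion":{"type":"array","items":{"type":"array","items":{"type":"number"}}},"claw":{"type":"number"},"force":{"type":"number"}},"required":["motion"]}

```bash
mkdir -p pics; python3 - <<'E'
from rig import monitor, cams, arm
import cv2,numpy as np
s=monitor.get_state(); print(s)
for n in("side","top","wrist"): print(n,cams.camera_info(n))
a=cams.camera("side");b=cams.camera("top")
cv2.imwrite("pics/side.png",a[...,::-1]);cv2.imwrite("pics/top.png",b[...,::-1])
E
```

```text
{'t': 0.0, 'joints': array([-1.19159857e+00,  3.51216425e-01,  1.65241400e+00,  3.62703323e-05,
        1.13911634e+00, -8.45872278e-02]), 'dq': array([ 0.00019926,  0.00095075, -0.00017634,  0.00164773,  0.00103231,
       -0.00118355]), 'tau': array([-5.37058768e-04, -5.06104052e+01, -2.91408670e+01, -1.21145554e-04,
        4.51909131e-03, -2.42857851e-06]), 'tool_pos': array([ 0.24595741, -0.49159668,  0.2497731 ]), 'eef_rot': array([ 9.73234790e-01,  2.29812336e-01, -6.84074187e-05, -5.73222956e-04]), 'contact_force': array([-0.26596364, -0.01938986, -1.18531413]), 'wrist_torque': array([ 0.00146002,  0.01678588, -0.03245078]), 'gripper_width': 0.08530180933237899}
side {'fx': 489.728078637668, 'fy': 489.728078637668, 'cx': 260.37499446789457, 'cy': 185.52923262421447, 'rvec': array([ 2.07671012, -0.2507009 ,  0.17987275]), 'tvec': array([-0.5209601 ,  0.20637376,  1.46472096])}
top {'fx': 463.3931861978108, 'fy': 463.3931861978108, 'cx': 253.34311679233818, 'cy': 197.34744651267528, 'rvec': array([ 2.12082136, -2.14426378,  0.16299352]), 'tvec': array([0.09586863, 0.55289455, 1.20065974])}
wrist {'fx': 297.3186396354542, 'fy': 297.3186396354542, 'cx': 257.4866192652359, 'cy': 192.35771531373075, 'mount': array([[ 1.54486630e-04, -9.44572229e-01, -3.28303640e-01,
         8.47555847e-02],
       [ 9.99999542e-01,  4.56144489e-04, -8.41826968e-04,
         2.49139019e-04],
       [ 9.44920272e-04, -3.28303359e-01,  9.44571867e-01,
        -1.24015887e-01],
       [ 0.00000000e+00,  0.00000000e+00,  0.00000000e+00,
         1.00000000e+00]])}
```

View pics/side.png

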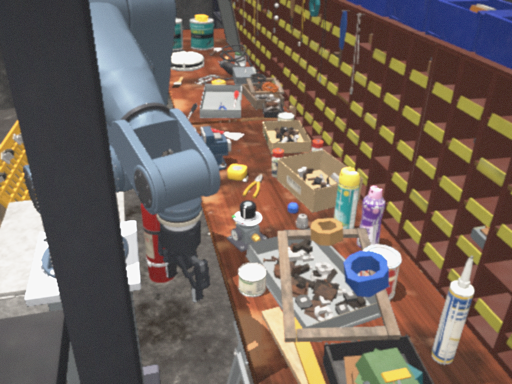

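View pics/top.png

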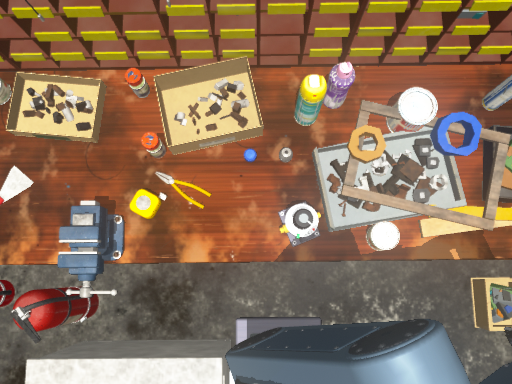

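The regulator is at about (300,221) in the top view, with the tin at (383,235) to its right, and at (248,215) in the side view. Next I'll measure the dial plate, the knob, the red dot and the green clip.

```bash
cat > h.py <<'E'
import cv2,numpy as np
from scipy.spatial.transform import Rotation as R
from rig import monitor,cams,arm
def ray(n,u,v):
    i=cams.camera_info(n);M=R.from_rotvec(i['rvec']).as_matrix()
    return -M.T@i['tvec'], M.T@np.array([(u-i['cx'])/i['fx'],(v-i['cy'])/i['fy'],1])
def plane(n,u,v,z):
    o,d=ray(n,u,v); return o+d*(z-o[2])/d[2]
def proj(n,p):
    i=cams.camera_info(n);return cv2.projectPoints(np.array([p],float),i['rvec'],i['tvec'],np.array([[i['fx'],0,i['cx']],[0,i['fy'],i['cy']],[0,0,1]]),None)[0].ravel()
def wray(u,v,s):
    i=cams.camera_info('wrist');a=np.array([u-i['cx'],v-i['cy']]);r=np.hypot(*a);t=r/i['fx']
    d=np.r_[np.sin(t)*a/max(r,1e-9),np.cos(t)]
    T=R.from_quat(s['eef_rot']).as_matrix();m=i['mount']
    return s['tool_pos']+T@m[:3,3], T@m[:3,:3]@d
def wplane(u,v,z,s):
    o,d=wray(u,v,s);return o+d*(z-o[2])/d[2]
def wproj(p,s):
    i=cams.camera_info('wrist');T=R.from_quat(s['eef_rot']).as_matrix();m=i['mount']
    c=m[:3,:3].T@(T.T@(np.array(p)-s['tool_pos'])-m[:3,3]);r=np.hypot(c[0],c[1]);t=np.arctan2(r,c[2])
    return np.array([i['cx'],i['cy']])+i['fx']*t*c[:2]/r
def blobs(im,lo,hi):
    m=cv2.inRange(cv2.cvtColor(im,cv2.COLOR_RGB2HSV),lo,hi)
    n,_,st,c=cv2.connectedComponentsWithStats(m);return [(c[k].round(1),st[k,4]) for k in range(1,n) if st[k,4]>=3]
E
python3 - <<'E'
from h import *
b=cv2.imread("pics/top.png")[...,::-1].copy();a=cv2.imread("pics/side.png")[...,::-1].copy()
x0,y0=260,180;c=b[y0:265,x0:345]
print('white',[(q+[x0,y0],n) for q,n in blobs(c,(0,0,190),(180,50,255)) if n>20])
print('black',[(q+[x0,y0],n,plane('top',*(q+[x0,y0]),.134)) for q,n in blobs(c,(0,0,0),(180,255,60)) if n>20])
print('green',[(q+[x0,y0],n,plane('top',*(q+[x0,y0]),.09)) for q,n in blobs(c,(40,90,60),(85,255,255))])
print('red',[(q+[x0,y0],n,plane('top',*(q+[x0,y0]),.086)) for q,n in blobs(c,(0,150,100),(5,255,255))+blobs(c,(172,150,100),(180,255,255))])
d=a[190:265,215:290]
im=np.hstack([cv2.resize(c,(400,400),interpolation=2),cv2.resize(d,(400,400),interpolation=2)])
cv2.imwrite("pics/c1.png",im[...,::-1])
E
```

```text
white [(array([333.1, 205.7]), np.int32(571)), (array([300.1, 220.9]), np.int32(650)), (array([281.5, 212.8]), np.int32(23))]
black []
green [(array([297.5, 236.2]), np.int32(12), array([ 0.44474775, -0.02235128,  0.09      ]))]
red []
```

View pics/c1.png

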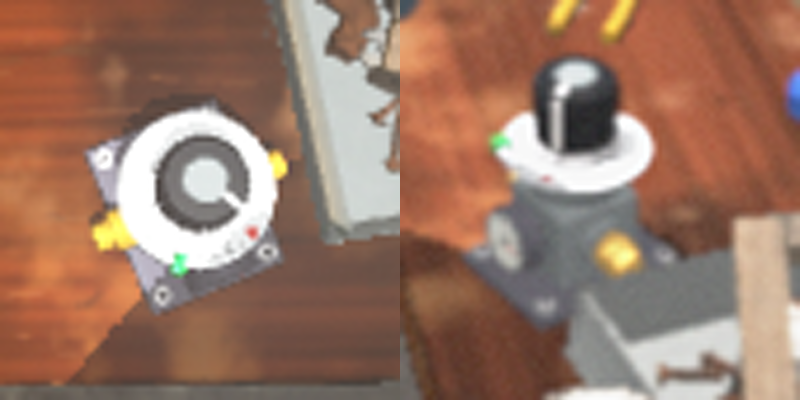

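The crop shows the knob's top centre at about (303,219), the dial centre at about (302,220.4), the red dot at about (313.5,229.3) and the green clip at about (298,236). The gauge faces the robot. Next I'll fit the dial and knob centres in the top view, then cross-check them in the side view.

```bash
python3 - <<'E'
from h import *
b=cv2.imread("pics/top.png")[...,::-1].copy();a=cv2.imread("pics/side.png")[...,::-1].copy()
hs=cv2.cvtColor(b,cv2.COLOR_RGB2HSV)
m=cv2.inRange(hs,(0,0,200),(180,40,255));m[:195]=0;m[250:]=0;m[:,:280]=0;m[:,325:]=0
cs=max(cv2.findContours(m,0,1)[0],key=cv2.contourArea);e=cv2.fitEllipse(cv2.convexHull(cs));print('dial ell',e,plane('top',*e[0],.086),'diam m',e[1][0]/463*1.1)
dial=plane('top',*e[0],.086)
x0,y0=260,180
P={}
for n,p,z in[('knobtop',(303.1,218.9),.134),('red',(313.5,229.3),.086),('green',(297.5,236.2),.09)]:
    P[n]=plane('top',*p,z);print(n,P[n])
for ax in(dial,P['knobtop']):
    r=P['red']-ax;g=P['green']-ax
    ar,ag=np.arctan2(r[1],r[0]),np.arctan2(g[1],g[0])
    print('r',np.hypot(*r[:2]),np.hypot(*g[:2]),'ang',ar,ag,'cw',(ar-ag)%(2*np.pi),'yaw',ar-np.radians(210))
c=dial
for p in [(c[0],c[1],.134),(c[0],c[1],.086)]: print('side proj',proj('side',p),'crop',(proj('side',p)-[215,190])*400/75)
print('green side',proj('side',P['green']),(proj('side',P['green'])-[215,190])*400/75, 'red',(proj('side',P['red'])-[215,190])*400/75)
E
```

```text
dial ell ((301.19140625, 219.85385131835938), (33.01620864868164, 33.7315559387207), 92.5435791015625) [ 0.48704876 -0.03327035  0.086     ] diam m 0.07844023653034515
knobtop [ 0.48394749 -0.0335151   0.134     ]
red [ 0.46231367 -0.06418765  0.086     ]
green [ 0.44474775 -0.02235128  0.09      ]
r 0.0395942369488303 0.0436875440951518 ang -2.2455619468832917 2.88897886554873 cw 1.1486444947475647 yaw -5.9107533760713835
r 0.037534350864335105 0.040758442588439255 ang -2.185080743783953 2.864144797692554 cw 1.23395976570308 yaw -5.850272172972045
side proj [247.79457358 203.82973257] crop [174.90439242  73.75857373]
side proj [247.61186747 217.10728698] crop [173.92995981 144.57219725]
green side [233.40186801 215.74030927] [ 98.14329604 137.28164946] red [143.87260627 179.16673739]
```

Request:
send_rows(motion=[[0.042, -0.03, 0, 0, 0, -0.18], [0.084, -0.061, 0, 0, 0, -0.36], [0.125, -0.091, 0, 0, 0, -0.54], [0.167, -0.121, 0, 0, 0, -0.72], [0.209, -0.151, 0, 0, 0, -0.9], [0.251, -0.182, 0, 0, 0, -1.08], [0.293, -0.212, 0, 0, 0, -1.26], [0.334, -0.242, 0, 0, 0, -1.44], [0.376, -0.273, 0, 0, 0, -1.62], [0.418, -0.303, 0, 0, 0, -1.8]], claw=1)

```text
t: 1.35
tool_pos: [0.4848, -0.0322, 0.2502]
eef_rot: [0.422, 0.906, -0.0, -0.0]
contact_force: [0.8, -0.6, 0.9]
gripper_width: 0.0854
```

Request:
send_rows(motion=[[0, 0, 0.01, 0, 0, -0.18], [0, 0, 0.02, 0, 0, -0.36], [0, 0, 0.04, 0, 0, -0.54], [0, 0, 0.05, 0, 0, -0.7], [0, 0, 0.05, 0, 0, -0.7], [0, 0, 0.05, 0, 0, -0.7]])

```text
t: 2.1
tool_pos: [0.4845, -0.0339, 0.2006]
eef_rot: [0.091, 0.996, -0.0, 0.0]
contact_force: [0.4, -0.3, 0.5]
gripper_width: 0.0853
```

```bash
python3 - <<'E'
from h import *
s=monitor.get_state();a=cams.camera('wrist');print(s['t'],s['tool_pos'],s['eef_rot'],s['joints'],s['contact_force'])
np.savez('w1.npz',a=a,p=s['tool_pos'],q=s['eef_rot'])
print('knobtop px',wproj([.485,-.0335,.134],s))
cv2.imwrite('pics/w1.png',a[...,::-1])
E
```

```text
2.1 [ 0.48449857 -0.03392832  0.20064401] [ 9.05385611e-02  9.95892937e-01 -1.35547289e-05  1.60853561e-04] [-1.65800030e-01  2.97370200e-01  1.86540471e+00 -3.47552526e-06
  9.78494908e-01 -1.55526899e+00] [ 0.35051487 -0.34866504  0.45568655]
knobtop px [258.30469976 217.81746143]
```

View pics/w1.png

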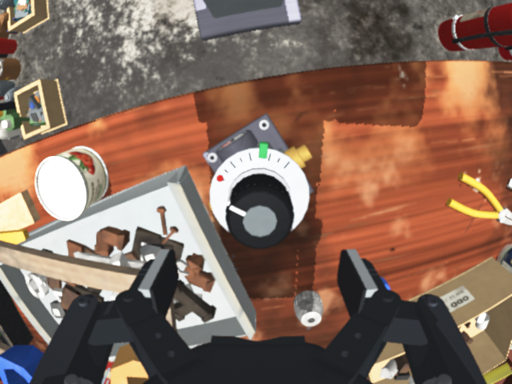

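In the wrist view, the knob's silver disc is centred near (260,221), the red dot is at (221,178), the green clip at (263,151) and the white pointer end at about (231,211). The fingers are clear of everything.

```bash
python3 - <<'E'
from h import *
d=np.load('w1.npz');a=d['a'];s=dict(tool_pos=d['p'],eef_rot=d['q'])
m=a[130:260,200:320]
g=max(blobs(m,(40,90,60),(85,255,255)),key=lambda t:t[1]);print('g',g)
r=[b for b in blobs(m,(0,150,100),(5,255,255))+blobs(m,(172,130,100),(180,255,255)) if abs(b[0][0]-21)<10 and abs(b[0][1]-48)<10];print('r',r)
hs=cv2.cvtColor(a,cv2.COLOR_RGB2HSV)
# disc
k=cv2.inRange(hs,(0,0,100),(180,80,190));z=np.zeros_like(k);z[200:245,238:285]=k[200:245,238:285]
c=max(cv2.findContours(z,0,1)[0],key=cv2.contourArea);e=cv2.fitEllipse(cv2.convexHull(c));print('disc',e,wplane(*e[0],.134,s))
ax=wplane(*e[0],.134,s)
# dark knob top + dial
w=cv2.inRange(hs,(0,0,200),(180,40,255));z=np.zeros_like(w);z[140:250,205:315]=w[140:250,205:315]
c=max(cv2.findContours(z,0,1)[0],key=cv2.contourArea);pts=np.array([wplane(*p[0],.086,s)[:2] for p in cv2.convexHull(c)],np.float32)
print('dial',cv2.minEnclosingCircle(pts))
G=wplane(*(g[0]+[200,130]),.09,s);Rd=wplane(*(r[0][0]+[200,130]),.086,s);P=wplane(231,211,.134,s)
for n,p in(('g',G),('r',Rd),('ptr',P)):
    v=p-ax;print(n,p,np.hypot(*v[:2]),np.arctan2(v[1],v[0]))
E
```

```text
g (array([62.9, 19.2]), np.int32(131))
r [(array([19.6, 48. ]), np.int32(23))]
disc ((256.8996276855469, 219.13864135742188), (31.125343322753906, 40.682220458984375), 116.65678405761719) [ 0.48582351 -0.03465358  0.134     ]
dial ((0.4868525266647339, -0.03312966600060463), 0.04295101389288902)
g [ 0.44614457 -0.02251927  0.09      ] 0.04149288635077514 2.8448118499985604
r [ 0.46440336 -0.06265047  0.086     ] 0.03525121633683245 -2.223885635666266
ptr [ 0.47649449 -0.05128595  0.134     ] 0.019070035141443873 -2.08196598206062
```

Request:
send_rows(motion=[[-0.002, 0.001, 0.02, 0, 0, 0], [-0.002, 0.001, 0.042, 0, 0, 0], [-0.002, 0.001, 0.062, 0, 0, 0], [-0.002, 0.001, 0.078, 0, 0, 0], [-0.002, 0.001, 0.0835, 0, 0, 0], [-0.002, 0.001, 0.0835, 0, 0, 0]])

```text
t: 2.9
tool_pos: [0.4866, -0.0333, 0.1169]
eef_rot: [0.089, 0.996, -0.0, 0.0]
contact_force: [-0.3, 0.0, 1.1]
gripper_width: 0.0853
```

Request:
send_rows(motion=[[0, 0, 0, 0, 0, 0], [0, 0, 0, 0, 0, 0], [0, 0, 0, 0, 0, 0], [0, 0, 0, 0, 0, 0]], claw=-0.1, force=20)

```text
t: 3.4
tool_pos: [0.4869, -0.0332, 0.1174]
eef_rot: [0.089, 0.996, 0.0, 0.001]
contact_force: [-0.9, 2.1, 5.9]
gripper_width: 0.0491
```

Request:
send_rows(motion=[[0, 0, 0, 0, 0, 0], [0, 0, 0, 0, 0, 0], [0, 0, -0.003, 0, 0, 0], [0, 0, -0.006, 0, 0, 0], [0, 0, -0.009, 0, 0, 0], [0, 0, -0.009, 0, 0, 0], [0, 0, -0.009, 0, 0, 0]], claw=-0.4, force=40)

```text
t: 4.28
tool_pos: [0.4867, -0.0332, 0.1261]
eef_rot: [0.089, 0.996, 0.0, 0.0]
contact_force: [1.6, 3.4, 1.8]
gripper_width: 0.0487
```

```bash
python3 - <<'E'
from h import *
s=monitor.get_state();print(s['tool_pos'],s['contact_force'],s['wrist_torque'])
b=cams.camera('side')
im=np.hstack([cv2.resize(x[190:265,215:290],(400,400),interpolation=2) for x in (cv2.imread('pics/side.png'),b[...,::-1])])
cv2.imwrite('pics/lift.png',im)
E
```

```text
[ 0.48669786 -0.03322208  0.12612874] [1.55484213 3.36473056 1.82655358] [ 0.51672104 -0.26555972 -0.05276084]
```

View pics/lift.png

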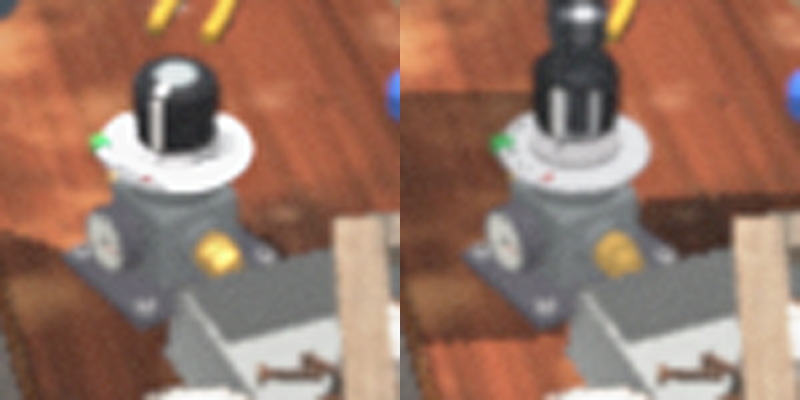

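The knob has risen about 8–9 mm with the gripper, and the dot and clip haven't moved. Next I'll turn it to just short of the search window.

Request:
send_rows(motion=[[0, 0, 0, 0, 0, 0.13], [0, 0, 0, 0, 0, 0.26], [0, 0, 0, 0, 0, 0.39], [0, 0, 0, 0, 0, 0.52], [0, 0, 0, 0, 0, 0.65], [0, 0, 0, 0, 0, 0.78], [0, 0, 0, 0, 0, 0.92], [0, 0, 0, 0, 0, 0.92], [0, 0, 0, 0, 0, 0.92]])

```text
t: 5.45
tool_pos: [0.4868, -0.033, 0.1261]
eef_rot: [0.522, 0.853, 0.0, 0.0]
contact_force: [2.2, 5.7, 1.4]
gripper_width: 0.0486
```

```bash
cat > st.py <<'E'
from h import *
s=monitor.get_state();q=s['eef_rot'];ang=2*np.arctan2(q[1],q[0])
print(round(s['t'],2),s['tool_pos'].round(5),'F',s['contact_force'].round(2),'T',s['wrist_torque'].round(3),'turn',round(2.963-ang,4),'stem~',round((s['tool_pos'][2]-.1171)*1e3,2),s['gripper_width'].round(4))
E
python3 st.py
```

```text
Traceback (most recent call last):
  File "st.py", line 3, in <module>
    print(round(s['t'],2),s['tool_pos'].round(5),'F',s['contact_force'].round(2),'T',s['wrist_torque'].round(3),'turn',round(2.963-ang,4),'stem~',round((s['tool_pos'][2]-.1171)*1e3,2),s['gripper_width'].round(4))
                                                                                                                                                                                        ^^^^^^^^^^^^^^^^^^^^^^^^
AttributeError: 'float' object has no attribute 'round'
```

Request:
send_rows(motion=[[0, 0, 0.0015, 0, 0, 0], [0, 0, 0.003, 0, 0, 0], [0, 0, 0.0045, 0, 0, 0], [0, 0, 0.005, 0, 0, 0], [0, 0, 0.005, 0, 0, 0]])

```text
t: 6.08
tool_pos: [0.4869, -0.0331, 0.1212]
eef_rot: [0.522, 0.853, 0.0, 0.0]
contact_force: [3.4, 4.4, 3.1]
gripper_width: 0.0487
```

```bash
sed -i "s/,s\['gripper_width'\].round(4)//" st.py; python3 st.py
```

```text
6.08 [ 0.48689 -0.03307  0.12122] F [3.41 4.35 3.12] T [ 0.798 -0.369 -0.139] turn 0.9193 stem~ 4.12
```

Request:
send_rows(motion=[[0, 0, 0.0005, 0, 0, 0], [0, 0, 0.0005, 0, 0, 0]])

```text
t: 6.32
tool_pos: [0.4869, -0.0331, 0.1208]
eef_rot: [0.522, 0.853, 0.0, 0.0]
contact_force: [2.1, 4.7, 5.1]
gripper_width: 0.0489
```

```bash
python3 st.py
```

```text
6.33 [ 0.48692 -0.03308  0.12081] F [2.07 4.69 5.11] T [ 0.783 -0.235 -0.089] turn 0.9193 stem~ 3.71
```

Request:
send_rows(motion=[[0, 0, 0.0005, 0, 0, 0], [0, 0, 0.0005, 0, 0, 0]])

```text
t: 6.58
tool_pos: [0.4868, -0.0329, 0.1201]
eef_rot: [0.522, 0.853, 0.001, 0.0]
contact_force: [3.5, 7.2, -0.5]
gripper_width: 0.0485
```

```bash
python3 st.py
```

```text
6.58 [ 0.48679 -0.03288  0.1201 ] F [ 3.5   7.17 -0.46] T [ 1.098 -0.487 -0.081] turn 0.9196 stem~ 3.0
```

```bash
cat > av.py <<'E'
from h import *
L=[]
for k in range(6):
    s=monitor.get_state();L.append(np.r_[s['contact_force'],s['tool_pos'][2]*1e3]);cams.camera('side')
print(round(s['t'],2));print(np.round(L,2));print('mean',np.mean(L,0).round(2))
E
python3 av.py
```

```text
6.83
[[ 3.5000e+00  7.1700e+00 -4.6000e-01  1.2010e+02]
 [ 3.6900e+00  7.2500e+00 -3.0000e-02  1.2002e+02]
 [ 4.1900e+00  8.0000e+00 -5.0000e-01  1.1995e+02]
 [ 4.1600e+00  7.3000e+00 -1.6200e+00  1.1992e+02]
 [ 3.6100e+00  6.8200e+00 -1.1200e+00  1.1988e+02]
 [ 3.2400e+00  7.0100e+00 -6.3000e-01  1.1988e+02]]
mean [  3.73   7.26  -0.73 119.96]
```

```bash
python3 - <<'E'
from h import *
b=cams.camera('side');w=cams.camera('wrist')
im=np.hstack([cv2.resize(b[185:260,210:285],(400,400),interpolation=2),cv2.resize(w[120:260,180:320],(400,400),interpolation=2)])
cv2.imwrite('pics/t1.png',im[...,::-1])
E
```

```text
(no output)
```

View pics/t1.png

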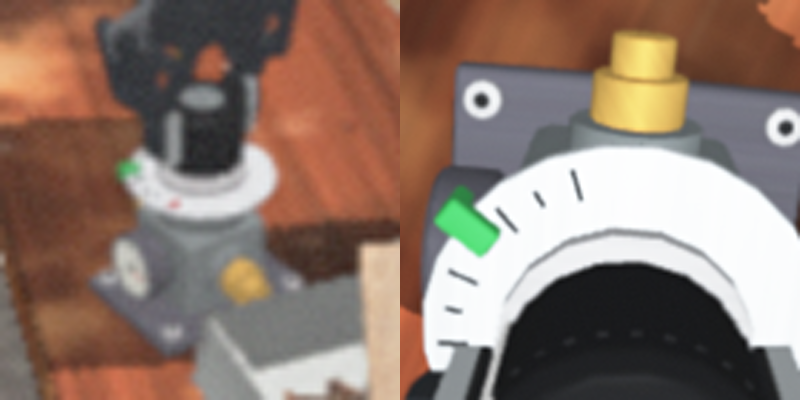

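The white pointer line shows at the left of the knob in the wrist view, beside the left pad and at the same place relative to the tool as before, so it turned with the gripper. The vertical force fell away at a stem of about 2.9 mm. I'll probe gently.

Request:
send_rows(motion=[[0, 0, 0.0003, 0, 0, 0], [0, 0, 0.0005, 0, 0, 0], [0, 0, 0.0005, 0, 0, 0]])

```text
t: 7.35
tool_pos: [0.4868, -0.0328, 0.1194]
eef_rot: [0.522, 0.853, 0.001, 0.0]
contact_force: [4.4, 7.9, -0.2]
gripper_width: 0.0487
```

```bash
python3 av.py|tail -1; python3 st.py
```

```text
mean [  3.32   7.79   0.27 119.45]
7.65 [ 0.48674 -0.03275  0.11944] F [3.65 7.26 0.69] T [ 1.169 -0.489 -0.118] turn 0.9195 stem~ 2.34
```

Request:
send_rows(motion=[[0, 0, 0.0003, 0, 0, 0], [0, 0, 0.0006, 0, 0, 0], [0, 0, 0.0008, 0, 0, 0], [0, 0, 0.0008, 0, 0, 0]])

```text
t: 8.15
tool_pos: [0.4868, -0.0327, 0.1188]
eef_rot: [0.522, 0.853, 0.001, 0.0]
contact_force: [2.1, 8.2, 3.2]
gripper_width: 0.0488
```

```bash
python3 av.py|tail -1; python3 st.py; python3 - <<'E'
from h import *
for n,b in (('home',cv2.imread('pics/side.png')[...,::-1]),('now',cams.camera('side'))):
    h=cv2.cvtColor(np.ascontiguousarray(b),cv2.COLOR_RGB2HSV)[196:222,238:258]
    print(n);print(h[:,8:12,2].mean(1).round())
im=cams.camera('side');cv2.imwrite('pics/now.png',im[...,::-1])
E
```

```text
mean [  2.66   8.34   2.92 118.84]
8.45 [ 0.48682 -0.03272  0.11885] F [1.76 8.59 3.82] T [ 1.152 -0.267 -0.147] turn 0.9195 stem~ 1.75
home
[163. 164. 165. 155. 117. 138. 221. 232. 232. 220. 158. 110.  77.  56.
  49.  47.  42.  43.  45.  45.  46.  44.  91. 185. 232. 241.]
now
[135. 144. 155. 147.  94. 100. 138. 147. 139. 108.  70.  58.  57.  51.
  46.  46.  46.  44.  45.  49.  44.  56. 118. 186. 189. 188.]
```

The stem is now about 1.8 mm by the tool height, and the side view's knob edge agrees at about 1.5 mm. That is below the 3 mm hard stop at only about 3 N, so the pin has dropped in. I'll keep easing it down.

Request:
send_rows(motion=[[0, 0, 0.0003, 0, 0, 0], [0, 0, 0.0006, 0, 0, 0], [0, 0, 0.0008, 0, 0, 0], [0, 0, 0.0008, 0, 0, 0]])

```text
t: 9.05
tool_pos: [0.4868, -0.0327, 0.1183]
eef_rot: [0.522, 0.853, 0.001, 0.0]
contact_force: [2.2, 8.3, 7.3]
gripper_width: 0.0486
```

```bash
python3 av.py|tail -1; python3 st.py
```

```text
mean [  1.97   8.9    6.14 118.26]
9.35 [ 0.48683 -0.03269  0.11825] F [1.96 9.23 5.96] T [ 1.18  -0.091 -0.131] turn 0.9195 stem~ 1.15
```

Request:
send_rows(motion=[[0, 0, 0.0003, 0, 0, 0], [0, 0, 0.0005, 0, 0, 0], [0, 0, 0.0005, 0, 0, 0]])

```text
t: 9.72
tool_pos: [0.4869, -0.0327, 0.1178]
eef_rot: [0.522, 0.853, 0.001, 0.0]
contact_force: [1.9, 9.5, 7.5]
gripper_width: 0.0485
```

```bash
python3 av.py|tail -1; python3 st.py
```

```text
mean [  1.8    9.28   7.01 117.81]
10.03 [ 0.48687 -0.03269  0.11781] F [1.92 8.52 7.1 ] T [ 1.189 -0.004 -0.137] turn 0.9195 stem~ 0.71
```

```bash
python3 - <<'E'
from h import *
t=cv2.imread('pics/t1.png')[:,400:];w=cams.camera('wrist')[...,::-1].copy();cv2.imwrite('pics/w2raw.png',w)
n=cv2.resize(w[120:260,180:320],(400,400),interpolation=2)
g=lambda x:cv2.cvtColor(np.ascontiguousarray(x),cv2.COLOR_BGR2GRAY).astype(int)
a,b=g(t),g(n)
def edge(c,th,lo,hi,r0,r1):
    v=c[r0:r1,lo:hi].mean(1);k=np.where((v[:-1]-th)*(v[1:]-th)<0)[0];return [(r0+i+(v[i]-th)/(v[i]-v[i+1])).round(2) for i in k]
for lo,hi in((590,610),(620,640),(650,670)):
    print('t1',edge(a,125,lo-400,hi-400,200,300),'now',edge(b,125,lo-400,hi-400,200,300),'dialrim',edge(a,200,lo-400,hi-400,120,200),edge(b,200,lo-400,hi-400,120,200))
# disc/side edges
s0=cv2.imread('pics/side.png')[190:265,215:290];s0=g(cv2.resize(s0,(400,400),interpolation=2))
L=g(cv2.imread('pics/lift.png')[:,400:])
sn=cams.camera('side')[...,::-1];N=g(cv2.resize(sn[190:265,215:290],(400,400),interpolation=2))
for nm,c in(('home',s0),('lift9',L),('now',N)):
    for lo,hi in((170,180),(185,195)):
        v=c[110:175,lo:hi].mean(1);th=(v.min()+v[35:].max())/2;print(nm,edge(c,th,lo,hi,110,170))
cv2.imwrite('pics/w2.png',np.hstack([n,cv2.resize(np.ascontiguousarray(sn[185:260,210:285]),(400,400),interpolation=2)]))
E
```

```text
t1 [np.float64(263.69)] now [np.float64(263.77)] dialrim [np.float64(146.86)] [np.float64(149.46)]
t1 [np.float64(261.9)] now [np.float64(262.07)] dialrim [np.float64(127.72), np.float64(146.23)] [np.float64(130.0), np.float64(149.1)]
t1 [np.float64(267.02)] now [np.float64(267.57)] dialrim [np.float64(147.68)] [np.float64(150.73)]
home [np.float64(154.69)]
home [np.float64(153.72)]
lift9 [np.float64(141.62)]
lift9 [np.float64(142.61)]
now [np.float64(153.04)]
now [np.float64(152.36)]
```

View pics/w2.png

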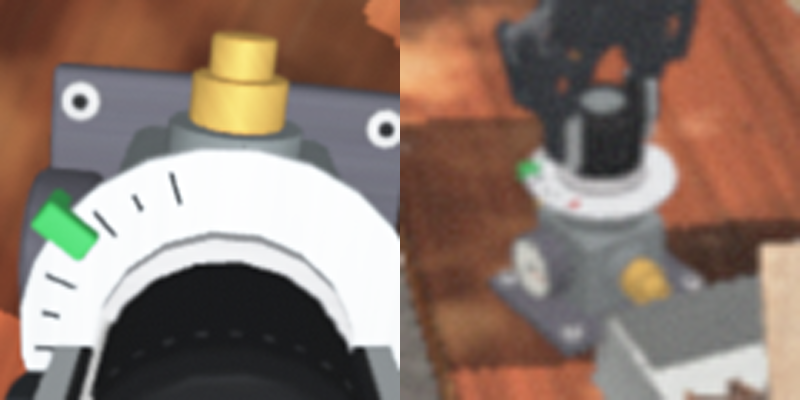

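The knob's lower edge hasn't shifted in the wrist view (row 263.7 before, 263.8 now) while the dial rim moved, so there is no slip. The side view puts the stem at about 1 mm. The pin is in the notch, and I'll press the last bit.

Request:
send_rows(motion=[[0, 0, 0.0003, 0, 0, 0], [0, 0, 0.0005, 0, 0, 0], [0, 0, 0.0005, 0, 0, 0]])

```text
t: 10.5
tool_pos: [0.4869, -0.0327, 0.1175]
eef_rot: [0.522, 0.853, 0.001, 0.0]
contact_force: [0.5, 8.7, 9.2]
gripper_width: 0.0486
```

```bash
python3 av.py|tail -1; python3 st.py
```

```text
mean [  0.9    8.59   9.79 117.49]
10.8 [ 0.48689 -0.03272  0.11749] F [ 0.19  7.86 10.02] T [ 1.141  0.182 -0.155] turn 0.9195 stem~ 0.39
```

Request:
send_rows(motion=[[0, 0, 0.0003, 0, 0, 0], [0, 0, 0.0005, 0, 0, 0], [0, 0, 0.0005, 0, 0, 0]])

```text
t: 11.18
tool_pos: [0.487, -0.0327, 0.1174]
eef_rot: [0.522, 0.853, 0.001, 0.0]
contact_force: [-1.3, 9.7, 16.4]
gripper_width: 0.0482
```

```bash
python3 av.py|tail -1; python3 st.py
```

```text
mean [ -1.12   9.2   15.78 117.4 ]
11.47 [ 0.48696 -0.03274  0.1174 ] F [-0.68  9.5  15.72] T [ 1.16   0.576 -0.237] turn 0.9195 stem~ 0.3
```

The knob is at a hard stop at z=0.1174, the same height it was gripped at, so it is home. I'll ease off, open and rise.

Request:
send_rows(motion=[[0, 0, -0.0005, 0, 0, 0], [0, 0, -0.0005, 0, 0, 0]])

```text
t: 11.72
tool_pos: [0.4869, -0.0327, 0.1175]
eef_rot: [0.522, 0.853, 0.001, 0.0]
contact_force: [0.3, 8.9, 9.7]
gripper_width: 0.0487
```

Request:
send_rows(motion=[[0, 0, 0, 0, 0, 0], [0, 0, 0, 0, 0, 0], [0, 0, 0, 0, 0, 0], [0, 0, 0, 0, 0, 0], [0, 0, 0, 0, 0, 0]], claw=1)

```text
t: 12.35
tool_pos: [0.4865, -0.0333, 0.1166]
eef_rot: [0.522, 0.853, -0.0, -0.0]
contact_force: [0.5, 0.6, 0.6]
gripper_width: 0.0853
```

Request:
send_rows(motion=[[0, 0, -0.01, 0, 0, 0], [0, 0, -0.03, 0, 0, 0], [0, 0, -0.06, 0, 0, 0], [0, 0, -0.085, 0, 0, 0], [0, 0, -0.085, 0, 0, 0], [0, 0, -0.085, 0, 0, 0]])

```text
t: 13.1
tool_pos: [0.4862, -0.0332, 0.2012]
eef_rot: [0.522, 0.853, -0.0, -0.0]
contact_force: [-0.0, 0.3, -0.5]
gripper_width: 0.085
```

```bash
python3 - <<'E'
from h import *
s=monitor.get_state();w=cams.camera('wrist');b=cams.camera('side');print(s['t'],s['contact_force'],s['gripper_width'],s['tool_pos'])
np.savez('w3.npz',a=w,p=s['tool_pos'],q=s['eef_rot'])
g=lambda x:cv2.cvtColor(np.ascontiguousarray(x),cv2.COLOR_RGB2GRAY).astype(int)
for nm,x in(('home',cv2.imread('pics/side.png')[...,::-1]),('now',b)):
    c=g(cv2.resize(np.ascontiguousarray(x[190:265,215:290]),(400,400),interpolation=2))
    for lo,hi in((170,180),(185,195)):
        v=c[110:175,lo:hi].mean(1);th=(v.min()+v.max())/2;k=np.where((v[:-1]-th)*(v[1:]-th)<0)[0];print(nm,110+k+(v[k]-th)/(v[k]-v[k+1]))
im=np.hstack([cv2.resize(w[130:270,190:330],(400,400),interpolation=2),cv2.resize(np.ascontiguousarray(b[185:260,210:285]),(400,400),interpolation=2)])
cv2.imwrite('pics/end.png',im[...,::-1])
E
```

```text
13.1 [-0.03099204  0.3453161  -0.54908182] 0.08503768481532732 [ 0.48616099 -0.03321528  0.20122514]
home [154.69298246]
home [153.72222222]
now [154.82083333]
now [152.86184211]
```

View pics/end.png

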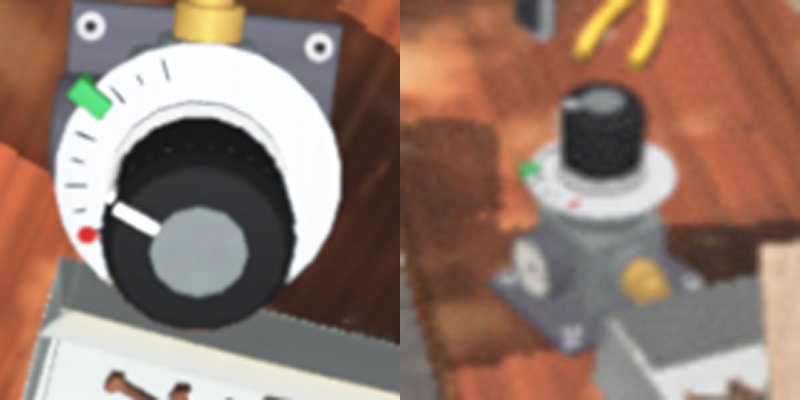

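```bash
python3 - <<'E'
from h import *
for f,pl in (('w1.npz',None),('w3.npz',None)):
    d=np.load(f);a=d['a'];s=dict(tool_pos=d['p'],eef_rot=d['q'])
    hs=cv2.cvtColor(a,cv2.COLOR_RGB2HSV)
    k=cv2.inRange(hs,(0,0,95),(180,80,200));k[:200]=0;k[245:]=0;k[:,:236]=0;k[:,290:]=0
    k=cv2.morphologyEx(k,cv2.MORPH_OPEN,cv2.getStructuringElement(2,(13,13)))
    c=max(cv2.findContours(k,0,1)[0],key=cv2.contourArea);e=cv2.fitEllipse(c)
    w=cv2.inRange(hs,(0,0,200),(180,50,255));w[:195]=0;w[230:]=0;w[:,:222]=0;w[:,250:]=0
    n,lab,st,cc=cv2.connectedComponentsWithStats(w)
    top=wplane(*e[0],.134,s);print(f,'disc',np.round(e[0],1),np.round(e[1],1),top[:2])
    for i in range(1,n):
        if st[i,4]>8:
            v=wplane(*cc[i],.134,s)-top;print('  line',cc[i].round(1),st[i,4],'r',np.hypot(*v[:2]).round(4),'ang',np.arctan2(v[1],v[0]).round(3))
    m=a[125:270,185:335]
    ax=np.array([.4869,-.0331])
    o,dd=wray(*e[0],s);t=np.dot(ax-o[:2],dd[:2])/np.dot(dd[:2],dd[:2]);print('  z at axis',(o+t*dd)[2])
    for n_,B,z in(('g',blobs(m,(40,90,60),(85,255,255)),.09),('r',[q for q in blobs(m,(0,150,100),(5,255,255))+blobs(m,(172,130,100),(180,255,255))],.086)):
        for q,ar in B:
            P=wplane(*(q+[185,125]),z,s);v=P[:2]-ax
            if .03<np.hypot(*v)<.046: print('  ',n_,ar,P[:2].round(4),np.hypot(*v).round(4),np.arctan2(v[1],v[0]).round(3))
E
```

```text
w1.npz disc [259.5 220.8] [30.3 33. ] [ 0.48743087 -0.0330333 ]
  line [224.4 209.1] 169 r 0.026 ang -2.099
  line [237.4 210.4] 75 r 0.0173 ang -2.224
  z at axis 0.13511909535988217
   g 131 [ 0.4462 -0.0225] 0.0421 2.887
   r 23 [ 0.4644 -0.0626] 0.0371 -2.221
w3.npz disc [259.3 217.7] [30.6 33. ] [ 0.48752236 -0.03313461]
  line [224.5 200.5] 79 r 0.0273 ang 3.122
  line [237.4 206.2] 78 r 0.0175 ang 3.099
  line [224.  220.7] 49 r 0.0252 ang -2.573
  z at axis 0.13472445404565883
   g 134 [ 0.4465 -0.0218] 0.042 2.869
   r 19 [ 0.4643 -0.0628] 0.0373 -2.221
```

The final checks agree:
- **Height:** the knob top matches its home height within about 0.4 mm.
- **Angle:** the pointer turned about 0.96 rad and is about 0.22 rad (7.7 mm) from the clip, within tolerance.
- **Release:** the gripper is open and clear.

I'll hand the job in.

```bash
python3 -c "
from rig import arm;print(arm.sign_off())"
```

```text
the job is handed in; nothing more can be done
None
```

The regulator knob is pushed home in a notch near the green clip and released; I handed the job in at about 13 s of the 48 s allowed. The sign-off gives no verdict, so this rests on my own checks.

I gripped the knob, lifted it about 9 mm, turned it clockwise and felt for the notch with light pressure. The pin dropped in at the first place I tried, about 0.92 rad. I eased the knob down in steps of 0.8 mm or less to a hard stop. The vertical force peaked at about 16 N there; elsewhere it stayed below 10 N.

**Last checks**
- **Height:** the knob's top is within about 0.4 mm of its starting home height in the wrist view, and about 0.3 mm in the side view. The tool also stopped at the height where it first gripped the knob.
- **Angle:** the pointer is about 0.22 rad from the clip, or 7.7 mm against the 10 mm limit.
- **Release:** the gripper is open about 85 mm above the grip height, with only sensor noise on the force reading.

**What disagreed**
- **Turn angle:** the camera gave 0.96 rad and the tool 0.92 rad. The tool's figure would put the pointer about 9 mm from the clip, still inside the limit but with less margin.
- **Force while feeling for the notch:** it was lower than the stated friction and spring values suggested. I relied on the knob going well below the 3 mm stop, and on the images, to confirm the pin was in.
- **Side load:** about 9 N remained while gripping, from a small centring error, and it disappeared on release.

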